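Fit the hanging rod into the pottery drying stand

ROBOT

A 6-joint arm with a two-finger parallel gripper is mounted at the origin on the work surface. World frame = base frame: x ahead of the robot, y to its left, z up, the work surface at z = 0. Lengths are in m, angles in degrees, forces in N, time in s.
With the tool pointing down it reaches from about 0.35 to 0.925 m from the base axis. Payload 6.4 kg.
Tool frame: the origin (TCP) lies on the centre line of the jaws, within the pads' length; the fingertips stand 19 mm ahead of it and the grasp point (between the pads) is the TCP; z points along the fingers, y is the line along which they close (so a half turn about z gives the same grasp; the last joint's range is limited). The gripper opens to 85 mm and grips with 20 to 120 N. Pads are 22 mm wide; open, the fingers measure 114 mm over their backs; the gripper's body (76 mm by 85 mm) begins 54 mm behind the grasp point. The pads swing forward as they close: fully open they stand 13 mm farther back than shut.
Start: joints at [57.577, 14.043, 89.255, -0, 76.702, -9.975], TCP at [0.248, 0.601, 0.25] pointing down, gripper open.
Joint ranges: [-179.41, 179.41], [-58.25, 129.5], [7.25, 145.43], [-54.29, 234.29], [11.92, 165.04], [-157.13, 157.13]. Speed limits (degrees/s): [147.25, 147.25, 180, 180, 180, 180].

INTERFACE

Orientations are given as [roll, pitch, yaw] about the fixed x, y, z axes, in that order (R = Rz(yaw) Ry(pitch) Rx(roll)).
In Python, from workcell import readout, eyes, sign_off gives the robot as it stands.
- The arm moves only by the tool carry_out, never from a script. Its argument "increments" is a list that holds one entry, the list of rows, each a list of 6 numbers: the shift along the tool's x, y, z in mm, then the turn, a rotation vector about the tool's x, y, z in rad. A call has 1 to 12 rows; each row shifts and turns the commanded pose from where the row before left it, along the tool's axes as they then stand; what a row does not reach is not made up. A row lasts 1/10 s, in which the tool goes at most 50 mm and 8.59 degrees, less where a joint would pass 70% of its speed; a pose out of reach is approached as far as the arm can. A call is refused whole if a number of a shift passes 50 or a number of a turn 0.15, either way. A call with a gripper value outside its range is refused whole. "claw" is the gripper command: -1 is shut, 1 is fully open, values between are in proportion, set as the call begins (left out, the last holds). The fingers move at their own pace and stop on an object; "squeeze" is the grip in N (left out, the last holds). Time passes only in rows, so rows that do not move let the fingers close. It gives the time, the measured TCP pose, the force, the opening and the grip force at its end, in the units of the state.
- readout.sense(): the state, without advancing time (a new reading comes with each control period).
- eyes.read_camera(name): name is "scene" or "side" or "wrist"; returns a dict with "image" (400x640x3 uint8, red, green, blue), "camera_matrix" (3x3 intrinsics, pixels), "k1" (the pictures are not rectified: a ray, as slopes to the right and down, at radius r is drawn at 1 + k1 r^2 times it, then the intrinsics apply), "world_from_camera" (4x4, takes a point from camera to world coordinates); the wrist camera has in their place "mount" (4x4, takes a point from camera to tool coordinates, whose origin is the TCP and whose axes are the flange's). Camera axes: x right, y up, looking along -z (the intrinsics and any distortion apply to the point x, -y, -z); pixel columns grow to the right and rows downward; lengths in m; the calibration is good to about 2 mm. A picture is of the moment at which its call begins: read the wrist's pose just before it. There is no depth.
- sign_off(): hands the job in; it is judged then, once.
The state is a dict: "clock": time; "joint_positions": joint angles; "qvel": joint speeds; "tau": joint torques, N m; "tool_pos": TCP position; "tcp_rot": TCP orientation; "force": force on the tool from outside, world axes, zero at the start; "moment": the same for the moment, N m; "width": opening from 0.0 (shut) to 1.0 (fully open); "gripper_force": force on a finger pad.
Only numpy, scipy, OpenCV 4.12 (cv2) and the standard library are available. Lean on these libraries where they do the work, as an engineer would, in place of code of your own. Each camera call takes 0.05 s, during which the arm holds its last target. There are 200 camera calls.

TASK

Fit the long wooden rod into the drying stand: take it off its rest and thread it lengthwise through the round holes of both end boards, until it sits roughly centred, sticking well out on both sides, and lies in the holes on its own. Leave the short rod lying on the rest.

Things in the scene. Friction and masses are not known exactly. Their poses are not given: they have to be found in the camera images.
- stand: Fixed plywood stand: base 110 x 114 mm, and two upright end boards 110 mm wide, 14 mm thick, tops 124 mm above the table. Origin: centre of its underside, on the table, z up. The boards are centred at y = -50 and +50 mm (outer faces at 57 mm); each has a round through hole 36 mm in diameter, centre at x = 0, 90 mm above the table, so the holes' common axis runs along the stand's y.
- long_rod: The rod to use: plain light wooden dowel, 16 mm thick, 260 mm long, about 45 g, lying level in one of the rest's two places. Origin: its middle, on its axis, 38 mm above the table at the start; its own y axis runs along the rod, both ends are alike. Lying in the stand's holes its axis is about 80 mm above the table.
- short_rod: Dowel of the same wood and thickness, only 110 mm long: too short for the stand. It lies beside the long rod, in the other place on the rest, and stays there. Origin: its middle; its own y axis runs along the rod.
- rod_rest: Low fixed plywood rest, 150 mm along x, 90 mm along y, 38 mm high. Origin: centre of its underside, on the table. Two notched bars (at y = -35 and +35 mm, 14 mm thick) carry the rods along the rest's y, one at x = -35 and one at x = +35 mm (either rod in either), in notches 22 mm wide, 8 mm deep. The long rod overhangs the rest by about 85 mm at each end.
Not all that is in view belongs to the job. Several things have the shape of the rod_rest; the one meant has the colours described above. What is shaped like the stand but orange is not meant.

How it is judged (in metres and radians):
At the end, for the whole second after the job is handed in: The long rod lies at rest through both holes: its middle within 50 mm of the stand's middle along the hole axis, within 20 mm of that axis sideways, 60 to 102 mm above the table, aligned within 0.25 rad. The short rod is still on the rest, within 70 mm of its middle (y of long_rod in the frame of stand between -0.05 and 0.05 m and x of long_rod in the frame of stand between -0.02 and 0.02 m and z of long_rod in the frame of stand between 0.06 and 0.102 m and angle between the y axis of long_rod and the y axis of stand, either way round below 0.25 rad and linear speed of long_rod below 0.03 m/s and height (world z) of short_rod below 0.06 m and horizontal distance between short_rod and rod_rest below 0.07 m); the robot touches nothing.
It fails at once if the short rod is moved more than 50 mm from where it lay (distance of short_rod from where it was at the start of the episode above 0.05 m).
It also fails if it takes over 45 s, if anything falls off the work surface, if the arm or the gripper's body presses on something with over 40 N, if the wrist force passes 120 N, or if a joint passes its speed limit or range.

## Working session

There is one attempt and no reset: what is moved stays moved. The work goes in short steps, Python scripts to look and compute and a tool call to move; the robot and the scene stay as the last step left them, time stands still between calls to the robot, and variables do not carry over. Pictures are saved under pics/ and viewed, at most 10 in all, crops included, and the job is handed in when it is done.

Besides the shell and the picture viewer there is one more tool, called after "Emit:" as name([rows], argument=value, ...), one row to a line, values as JSON. carry_out: Moves the arm, as the interface text tells. Its arguments: {"type":"object","properties":{"increments":{"type":"array"},"claw":{"type":"number"},"squeeze":{"type":"number"}},"required":["increments"]}

```bash
mkdir -p pics; ls
cat > h.py <<'E'
import numpy as np, cv2
from workcell import readout, eyes
from scipy.spatial.transform import Rotation as Rn
def tcp(s):
    T=np.eye(4);T[:3,:3]=Rn.from_euler('xyz',s['tcp_rot'],degrees=True).as_matrix();T[:3,3]=s['tool_pos'];return T
def shot(n,save=None):
    s=readout.sense();d=eyes.read_camera(n)
    d['W']=np.array(d['world_from_camera']) if 'world_from_camera' in d else tcp(s)@np.array(d['mount'])
    if save: cv2.imwrite('pics/'+save,d['image'][:,:,::-1])
    return d
def rays(d,uv):
    K=np.array(d['camera_matrix'],float);p=cv2.undistortPoints(np.array(uv,float).reshape(-1,1,2),K,np.array([d['k1'],0,0,0.])).reshape(-1,2)
    v=np.c_[p[:,0],-p[:,1],-np.ones(len(p))]@d['W'][:3,:3].T
    return d['W'][:3,3],v
def plane(d,uv,z):
    o,v=rays(d,uv);return o+v*((z-o[2])/v[:,2:3])
def proj(d,P):
    c=(np.array(P,float).reshape(-1,3)-d['W'][:3,3])@d['W'][:3,:3]
    c=c*[1,-1,-1]
    return cv2.projectPoints(c,np.zeros(3),np.zeros(3),np.array(d['camera_matrix'],float),np.array([d['k1'],0,0,0.]))[0].reshape(-1,2)
def tri(d1,u1,d2,u2):
    A=[];b=[]
    for d,u in((d1,u1),(d2,u2)):
        o,v=rays(d,[u]);v=v[0]/np.linalg.norm(v[0]);M=np.eye(3)-np.outer(v,v);A.append(M);b.append(M@o)
    return np.linalg.lstsq(np.vstack(A),np.hstack(b),rcond=None)[0]
E
python3 - <<'E'
from h import *
print(readout.sense())
for n in('scene','side','wrist'):
    d=shot(n,n+'0.png');print(n,d['k1'],np.round(d['W'],3).tolist(),np.round(d['camera_matrix'],1).tolist())
a=[cv2.imread(f'pics/{n}0.png') for n in('scene','side')]
E
```

```text
pics
{'clock': 0.0, 'joint_positions': array([ 5.75761378e+01,  1.40816288e+01,  8.93250855e+01, -3.45699773e-04,
        7.67022277e+01, -9.97587282e+00]), 'qvel': array([ 0.02616648, -0.00569697,  0.05212139,  0.09237341,  0.01238715,
        0.08604241]), 'tau': array([ 1.28644402e-03, -4.29503489e+01, -3.26138556e+01, -1.14787531e-04,
        5.24858362e-03, -7.24806029e-07]), 'tool_pos': array([0.24791721, 0.60029779, 0.24920645]), 'tcp_rot': array([-1.79892647e+02, -1.85412021e-02,  1.57552073e+02]), 'force': array([ 0.22479859, -1.123283  ,  0.30207988]), 'moment': array([ 0.03449607, -0.07786916,  0.00117234]), 'gripper_force': 0.0, 'width': 1.001975230119914}
scene -0.02398293695104494 [[-0.323, -0.625, 0.71, 1.101], [0.946, -0.216, 0.24, 0.385], [0.003, 0.75, 0.662, 0.658], [0.0, 0.0, 0.0, 1.0]] [[409.7, 0.0, 320.8], [0.0, 409.7, 205.1], [0.0, 0.0, 1.0]]
side -0.058835502815442385 [[0.985, 0.143, -0.1, 0.376], [-0.174, 0.752, -0.635, -0.434], [-0.016, 0.643, 0.766, 0.784], [0.0, 0.0, 0.0, 1.0]] [[389.9, 0.0, 316.4], [0.0, 389.9, 200.1], [0.0, 0.0, 1.0]]
wrist -0.011931686841034328 [[0.381, -0.893, -0.238, 0.189], [0.924, 0.368, 0.101, 0.626], [-0.002, -0.258, 0.966, 0.374], [0.0, 0.0, 0.0, 1.0]] [[351.2, 0.0, 320.0], [0.0, 351.2, 194.2], [0.0, 0.0, 1.0]]
```

View pics/scene0.png

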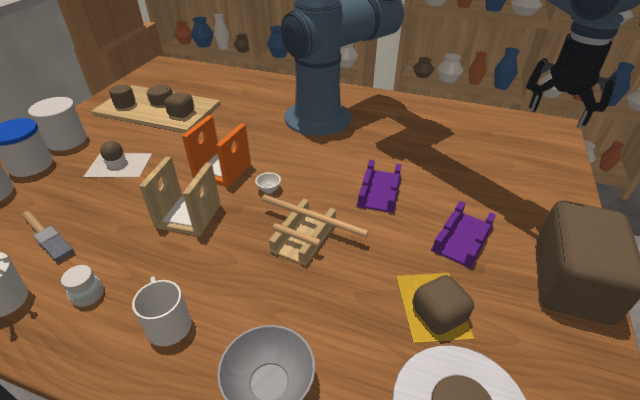

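View pics/side0.png

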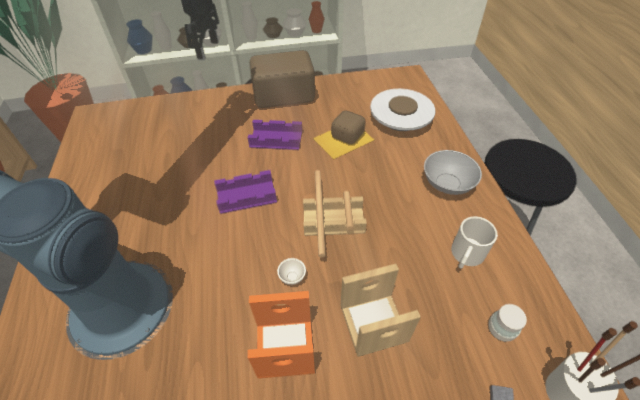

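Scene view: the plywood rest is at about (303,232), with the long rod from (265,198) to (365,233) and the short rod from (275,227) to (318,241). The purple rests at (380,187) and (463,235) have the wrong colour. The plywood stand is at (182,198), and the orange one at (217,152) is not meant. In the side view the rest is at (334,215) and the stand at (378,310). I'll confirm this in one enlarged crop.

Run:
```python
import cv2,numpy as np
a=cv2.imread('pics/scene0.png')[140:270,135:385];b=cv2.imread('pics/side0.png')[165:360,230:430]
a=cv2.resize(a,None,fx=1.6*1,fy=1.6,interpolation=3);b=cv2.resize(b,None,fx=2,fy=2,interpolation=3)
a=cv2.resize(cv2.imread('pics/scene0.png')[150:270,140:380],None,fx=1.6667,fy=1.6667,interpolation=3)
h=max(a.shape[0],b.shape[0]);f=lambda i:cv2.copyMakeBorder(i,0,h-i.shape[0],0,0,0)
cv2.imwrite('pics/crop1.png',np.hstack([f(a),f(b)]))
for n,pts in(('scene',[(340,222),(300,235),(300,252),(160,200),(250,250),(200,210)]),('side',[(320,240),(348,210),(330,222),(370,285),(300,260)])):
    im=cv2.imread(f'pics/{n}0.png');hsv=cv2.cvtColor(im,cv2.COLOR_BGR2HSV);print(n,[(p,hsv[p[1],p[0]].tolist()) for p in pts])
```

```text
scene [((340, 222), [16, 111, 225]), ((300, 235), [15, 114, 201]), ((300, 252), [18, 105, 162]), ((160, 200), [18, 104, 103]), ((250, 250), [13, 149, 139]), ((200, 210), [18, 103, 102])]
side [((320, 240), [18, 100, 226]), ((348, 210), [17, 102, 219]), ((330, 222), [18, 99, 214]), ((370, 285), [18, 99, 170]), ((300, 260), [16, 71, 207])]
```

View pics/crop1.png

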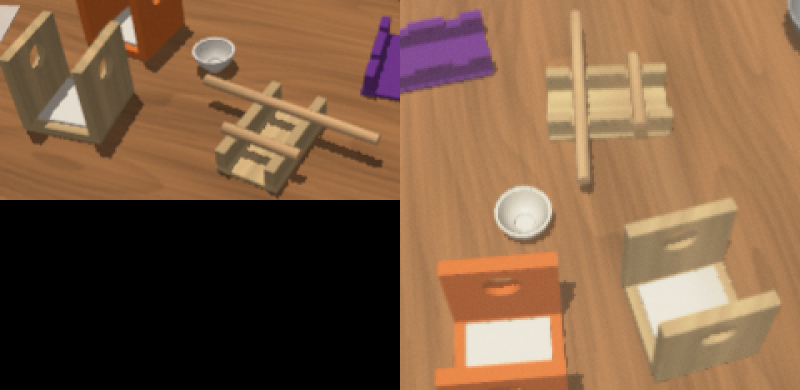

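The crop confirms it: the plywood rest carries both rods, with the long one on the robot's side. The plywood stand's hole axis runs roughly along the rods. Next I'll triangulate these points.

Run:
```python
from h import *
a=shot('scene');b=shot('side')
R=lambda x:np.round(x,4).tolist()
S=lambda x,y:(140+x*.6,150+y*.6)
T=lambda x,y:(230+(x-400)/2,165+y/2)
print('rod',R(tri(a,S(378,139),b,T(575,13))),R(tri(a,S(205,81),b,T(583,181))))
print('short',R(tri(a,S(297,153),b,T(633,55))),R(tri(a,S(225,127),b,T(639,119))))
# stand: masks, top faces
for n,d in(('scene',a),('side',b)):
    hsv=cv2.cvtColor(d['image'],cv2.COLOR_RGB2HSV);m=cv2.inRange(hsv,(14,70,60),(24,125,255))
    k,l,st,c=cv2.connectedComponentsWithStats(m)
    for i in range(1,k):
        if st[i,4]>150: print(n,st[i].tolist(),c[i].round(1).tolist())
# side: outer top corners of the boards at z=.124
for p in((625,228),(735,204),(655,330),(777,297)): print(p,R(plane(b,[T(*p)],.124)))
# hole centres
print('holes',R(plane(b,[T(681,243)],.09)),R(plane(b,[T(718,337)],.09)))
print('holes tri +y,-y',R(tri(a,S(102,68),b,T(681,243))),R(tri(a,S(36,56),b,T(718,337))))
```

```text
rod [0.4927, 0.2815, 0.0404] [0.4566, 0.0247, 0.0369]
short [0.5512, 0.193, 0.0426] [0.5368, 0.0917, 0.0433]
scene [145, 0, 151, 76, 6820] [224.7, 30.9]
scene [393, 0, 180, 112, 12681] [476.3, 48.1]
scene [581, 4, 59, 196, 5256] [619.1, 114.0]
scene [339, 39, 38, 49, 1148] [361.1, 64.9]
scene [91, 85, 129, 48, 3366] [155.7, 107.4]
scene [535, 92, 51, 29, 889] [561.3, 106.1]
scene [100, 141, 22, 18, 263] [109.5, 148.7]
scene [139, 157, 81, 80, 3618] [180.6, 197.3]
scene [262, 194, 106, 72, 3048] [303.3, 230.5]
scene [537, 201, 103, 98, 7296] [588.6, 247.5]
scene [23, 211, 22, 22, 224] [32.7, 221.2]
scene [413, 276, 61, 56, 2079] [443.3, 301.4]
scene [432, 376, 59, 24, 1077] [459.1, 389.3]
side [475, 0, 165, 238, 22860] [577.3, 81.7]
side [156, 51, 265, 306, 14172] [313.3, 193.9]
side [79, 96, 73, 50, 1281] [114.3, 114.6]
side [390, 97, 27, 17, 371] [402.8, 105.1]
side [370, 109, 67, 29, 360] [401.8, 129.3]
side [331, 110, 36, 34, 901] [348.0, 126.1]
side [0, 118, 37, 63, 1173] [13.2, 154.0]
side [92, 155, 98, 75, 2250] [144.7, 196.1]
side [421, 169, 60, 32, 302] [444.4, 190.5]
side [450, 215, 49, 57, 207] [471.5, 243.7]
side [117, 239, 69, 61, 761] [155.7, 265.6]
side [134, 316, 35, 36, 161] [151.3, 335.5]
side [596, 330, 30, 34, 192] [610.3, 345.8]
side [541, 341, 48, 56, 318] [555.4, 362.5]
(625, 228) [[0.4769, -0.0873, 0.124]]
(735, 204) [[0.5869, -0.0817, 0.124]]
(655, 330) [[0.4811, -0.1893, 0.124]]
(777, 297) [[0.5952, -0.1801, 0.124]]
holes [[0.5325, -0.0958, 0.09]] [[0.5411, -0.1937, 0.09]]
holes tri +y,-y [0.5306, -0.0898, 0.0848] [0.5383, -0.1883, 0.0854]
```

Emit:
carry_out([
  [[-40,-26.7,0,0,0,0],[-40,-26.7,0,0,0,0],[-40,-26.7,0,0,0,0],[-40,-26.7,0,0,0,0],[-40,-26.7,0,0,0,0],[-40,-26.7,0,0,0,0],[-40,-26.7,0,0,0,0],[-40,-26.7,0,0,0,0],[-40,-26.7,0,0,0,0],[0,0,0,0,0,0.146],[0,0,0,0,0,0.146],[0,0,0,0,0,0.146]],
], claw=1)

```text
clock: 1.45
tool_pos: [0.4894, 0.2406, 0.2502]
tcp_rot: [-180.0, -0.0, 132.0]
force: [0.7, -0.1, -0.2]
width: 1.001
gripper_force: 0.0
```

Emit:
carry_out([
  [[0,0,8,0,0,0.146],[0,0,8,0,0,0.146],[0,0,8,0,0,0.146],[0,0,8,0,0,0.146],[0,0,8,0,0,0.146],[0,0,0,0,0,0.146],[0,0,0,0,0,0],[0,0,0,0,0,0]],
])

```text
clock: 2.25
tool_pos: [0.4892, 0.2412, 0.2104]
tcp_rot: [180.0, -0.0, 82.4]
force: [0.4, -0.0, -0.5]
width: 0.998
gripper_force: 0.0
```

Run:
```python
from h import *
s=readout.sense();print(s['clock'],s['tool_pos'],s['tcp_rot'])
d=shot('wrist','w1.png');print(proj(d,[[.4927,.2815,.038],[.4566,.0247,.038],[.531,-.09,.09],s['tool_pos']]).round())
```

```text
2.25 [0.48923961 0.24121789 0.21044145] [ 1.79984766e+02 -6.47053981e-03  8.24379919e+01]
[[317. 132.]
 [315. 387.]
 [407. 516.]
 [318. 275.]]
```

View pics/w1.png

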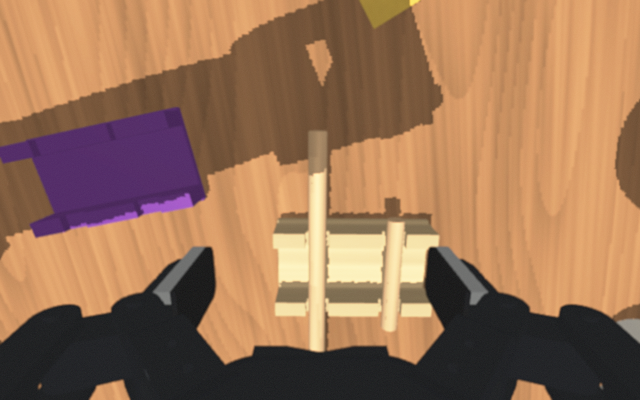

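The wrist view shows the long rod from its far end at (318,132) down to (317,350), centred between the fingers. The short rod is to its right at (393,275). The predicted rod end matches. One quick refinement, then I'll go down.

Run:
```python
from h import *
s=readout.sense();T=tcp(s);d=shot('wrist')
hsv=cv2.cvtColor(d['image'],cv2.COLOR_RGB2HSV);print(hsv[190,300:336,1].tolist(),hsv[190,300:336,2].tolist())
print(hsv[150,300:336,2].tolist())
for u in((318,132),(317.5,190),(317,325)):
    p=plane(d,[u],.0385)[0];print(p.round(4),((np.linalg.inv(T)@np.r_[p,1])[:3]*1000).round(1))
```

```text
[130, 130, 130, 131, 133, 133, 132, 128, 112, 99, 94, 90, 84, 78, 71, 65, 59, 57, 60, 68, 73, 83, 89, 92, 99, 103, 105, 115, 129, 126, 129, 132, 131, 133, 132, 131] [226, 224, 222, 220, 217, 215, 210, 202, 208, 226, 236, 244, 248, 251, 253, 254, 254, 254, 254, 253, 252, 250, 246, 240, 230, 205, 162, 126, 113, 117, 136, 170, 198, 204, 203, 203]
[110, 112, 111, 110, 109, 108, 108, 115, 130, 141, 145, 148, 148, 152, 155, 158, 162, 166, 169, 170, 168, 166, 163, 160, 161, 154, 142, 125, 114, 115, 120, 145, 173, 192, 199, 197]
[0.4938 0.2815 0.0385] [ 40.5  -1.  172. ]
[0.4867 0.2321 0.0385] [ -9.4  -1.4 172. ]
[0.4682 0.098  0.0385] [-144.8   -2.1  172. ]
```

Emit:
carry_out([
  [[0,-1.2,36,0,0,0],[0,0,40,0,0,0],[0,0,40,0,0,0],[0,0,30,0,0,0],[0,0,18,0,0,0],[0,0,8,0,0,0],[0,0,0,0,0,0],[0,0,0,0,0,0]],
])

```text
clock: 3.15
tool_pos: [0.489, 0.2416, 0.0395]
tcp_rot: [179.9, -0.0, 82.3]
force: [-0.1, -0.2, -0.1]
width: 1.0
gripper_force: 0.0
```

Emit:
carry_out([
  [[0,0,0,0,0,0],[0,0,0,0,0,0],[0,0,0,0,0,0],[0,0,0,0,0,0],[0,0,0,0,0,0],[0,0,0,0,0,0],[0,0,0,0,0,0],[0,0,0,0,0,0],[0,0,0,0,0,0],[0,0,0,0,0,0]],
], claw=-1, squeeze=50)

```text
clock: 4.15
tool_pos: [0.4881, 0.2414, 0.0383]
tcp_rot: [180.0, -0.0, 82.3]
force: [-0.1, 1.0, 0.8]
width: 0.165
gripper_force: 48.6
```

Emit:
carry_out([
  [[0,0,-6,0,0,0],[0,0,-14,0,0,0],[0,0,-20,0,0,0],[0,0,-20,0,0,0],[0,0,-12,0,0,0],[-12,6,0,0,0,0],[-24,11,0,0,0,0],[-24,11,0,0,0,0],[-12,6,0,0,0,-0.05],[0,0,0,0,0,-0.08],[0,0,0,0,0,-0.08],[0,0,0,0,0,0]],
])

```text
clock: 5.35
tool_pos: [0.5115, 0.1644, 0.1094]
tcp_rot: [-179.9, 0.0, 94.2]
force: [-1.4, 0.6, -1.4]
width: 0.171
gripper_force: 48.7
```

Run:
```python
from h import *
s=readout.sense();print(s['clock'],s['tool_pos'],s['tcp_rot'],s['gripper_force'])
a=shot('scene','scene1.png');b=shot('side','side1.png')
f=lambda n,x,y,w,h,k:cv2.resize(cv2.imread(n)[y:y+h,x:x+w],None,fx=k,fy=k,interpolation=cv2.INTER_CUBIC)
A=f('pics/scene1.png',130,130,200,120,4)
B=f('pics/side1.png',260,200,200,150,4)
cv2.imwrite('pics/cA.png',A);cv2.imwrite('pics/cB.png',B)
```

```text
5.35 [0.51154665 0.16440995 0.10937721] [-1.79900622e+02  1.34009615e-02  9.42360367e+01] 48.70184898376465
```

View pics/cA.png

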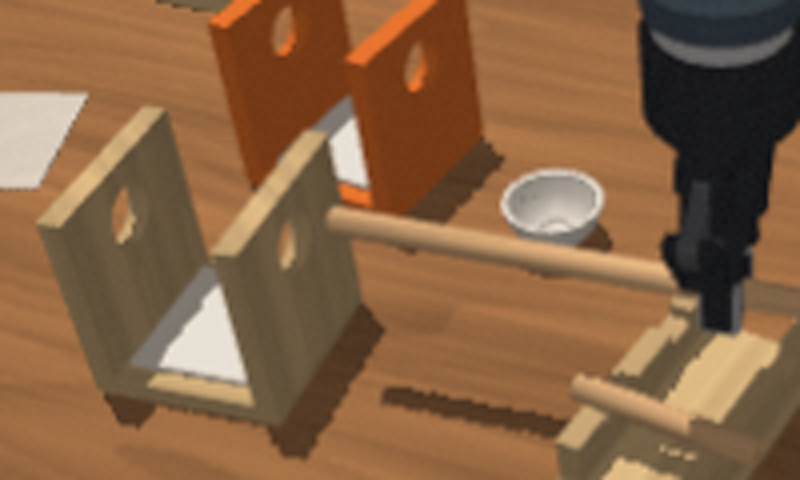

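View pics/cB.png

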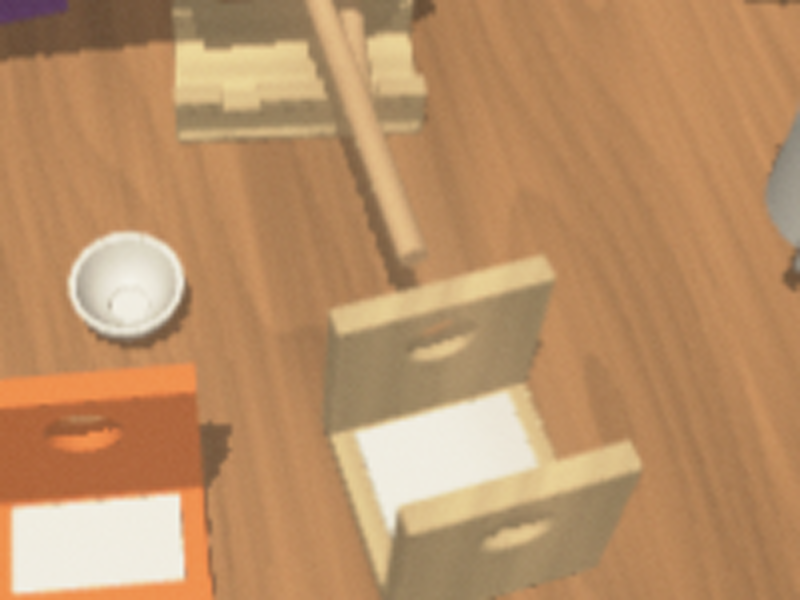

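Crop A (scene): the rod tip is at (333,222), level and clear of the near board. The near hole's outer rim is around (294,240) and the far hole's around (128,213). Crop B (side): the tip is at (412,255), the hole faces are at (442,341) and (518,533), and the board top corners are sharp enough to cast.

Run:
```python
from h import *
s=readout.sense();T=tcp(s);a=shot('scene');b=shot('side')
SA=lambda x,y:(130+x/4,130+y/4)
SB=lambda x,y:(260+x/4,200+y/4)
tip=tri(a,SA(334,222),b,SB(412,255));print('tip',tip.round(4),'in tool',((np.linalg.inv(T)@np.r_[tip,1])[:3]*1000).round(1))
E={57:[(331,312),(545,257)],43:[(333,333),(553,280)],-43:[(400,507),(630,441)],-57:[(400,533),(640,466)]}
for k,v in E.items():
    p=plane(b,[SB(*q) for q in v],.124);e=p[1]-p[0];print(k,p.mean(0).round(4),(np.linalg.norm(e)*1000).round(1),np.degrees(np.arctan2(e[1],e[0])).round(2))
print('holes side +43,-57',plane(b,[SB(442,341),SB(518,533)],.09).round(4).tolist())
# scene: top corners at z=.124 of far board and near board
print('scene hole centres +57,-43 at z .09',plane(a,[SA(294,240),SA(128,213)],.09).round(4).tolist())
print('scene tops near board +57 edge, far board',plane(a,[SA(332,140),SA(240,263),SA(165,112),SA(62,226)],.124).round(4).tolist())
```

```text
tip [ 0.5263 -0.0529  0.1082] in tool [-218.2   -1.2    1.5]
57 [ 0.5321 -0.0804  0.124 ] 109.1 5.24
43 [ 0.5313 -0.0923  0.124 ] 110.3 4.16
-43 [ 0.5411 -0.1791  0.124 ] 109.2 5.5
-57 [ 0.54   -0.1909  0.124 ] 112.4 4.93
holes side +43,-57 [[0.5332, -0.0932, 0.09], [0.5422, -0.1934, 0.09]]
scene hole centres +57,-43 at z .09 [[0.5277, -0.0798, 0.09], [0.5372, -0.1802, 0.09]]
scene tops near board +57 edge, far board [[0.4785, -0.0781, 0.124], [0.5871, -0.0682, 0.124], [0.4856, -0.1817, 0.124], [0.5915, -0.1726, 0.124]]
```

Emit:
carry_out([
  [[0,-1.7,10,0,0,-0.02],[0,0,9,0,0,0],[0,0,0,0,0,0],[-10,0,0,0,0,0],[-15,-0.1,0,0,0,0],[-15,-0.1,0,0,0,0],[-10,-0.1,0,0,0,0],[0,0,0,0,0,0]],
])

```text
clock: 6.35
tool_pos: [0.5151, 0.1138, 0.0916]
tcp_rot: [180.0, 0.0, 95.3]
force: [1.0, -0.7, -0.9]
width: 0.167
gripper_force: 48.7
```

Run:
```python
from h import *
s=readout.sense();print(s['clock'],s['tool_pos'],s['tcp_rot'],s['force'])
shot('scene','scene2.png');shot('side','side2.png')
f=lambda n,x,y,w,h,k:cv2.resize(cv2.imread(n)[y:y+h,x:x+w],None,fx=k,fy=k,interpolation=cv2.INTER_CUBIC)
A=f('pics/scene2.png',130,140,130,100,3);B=f('pics/side2.png',330,220,130,100,3)
cv2.imwrite('pics/c2.png',np.hstack([A,B]))
```

```text
6.35 [0.51514299 0.11379279 0.09155911] [1.79970328e+02 9.96134231e-03 9.52946439e+01] [ 0.96207851 -0.72274367 -0.93134043]
```

View pics/c2.png

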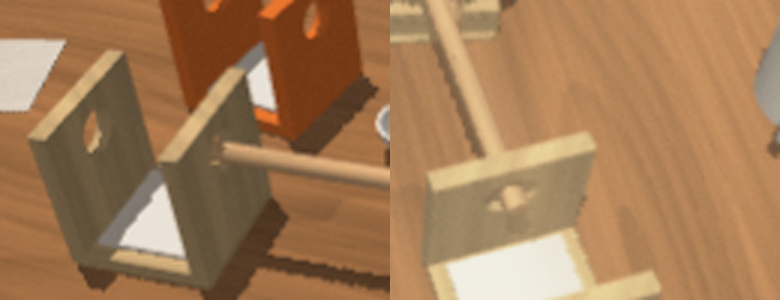

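The tip has entered the near hole, centred in both views, with no contact force. I'll continue at an even pace.

Emit:
carry_out([
  [[-10,-0.1,0,0,0,0],[-15,-0.1,0,0,0,0],[-15,-0.1,0,0,0,0],[-15,-0.1,0,0,0,0],[-15,-0.1,0,0,0,0],[0,0,0,0,0,0]],
])

```text
clock: 7.05
tool_pos: [0.5213, 0.0437, 0.0914]
tcp_rot: [180.0, 0.0, 95.3]
force: [0.3, 1.5, -0.0]
width: 0.172
gripper_force: 48.7
```

Run:
```python
from h import *
s=readout.sense();print(s['clock'],s['tool_pos'],s['tcp_rot'],s['force'])
shot('scene','scene3.png');shot('side','side3.png')
f=lambda n,x,y,w,h,k:cv2.resize(cv2.imread(n)[y:y+h,x:x+w],None,fx=k,fy=k,interpolation=cv2.INTER_CUBIC)
A=f('pics/scene3.png',130,140,130,100,3);B=f('pics/side3.png',330,260,130,100,3)
cv2.imwrite('pics/c3.png',np.hstack([A,B]))
```

```text
7.05 [0.52126162 0.0437326  0.09141362] [1.79979004e+02 1.64551486e-02 9.52836950e+01] [ 0.3440254   1.48912119 -0.04990116]
```

View pics/c3.png

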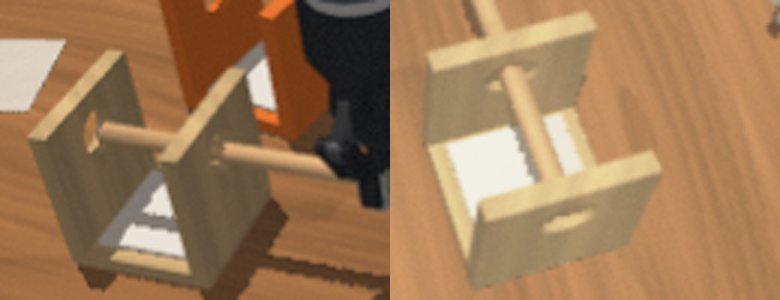

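The tip is past the near board and lined up with the far hole. I'll push the last 90 mm.

Emit:
carry_out([
  [[-10,-0.1,0,0,0,0],[-15,-0.1,0,0,0,0],[-15,-0.1,0,0,0,0],[-15,-0.1,0,0,0,0],[-15,-0.1,0,0,0,0],[-12,-0.1,0,0,0,0],[-8,0,0,0,0,0],[0,0,0,0,0,0],[0,0,5,0,0,0],[0,0,4,0,0,0],[0,0,0,0,0,0]],
])

```text
clock: 8.25
tool_pos: [0.528, -0.0432, 0.0813]
tcp_rot: [-179.9, -0.0, 95.5]
force: [0.2, -0.4, -0.1]
width: 0.168
gripper_force: 48.7
```

Run:
```python
from h import *
s=readout.sense();print(s['clock'],s['tool_pos'],s['tcp_rot'],s['force'],s['gripper_force'])
shot('scene','scene4.png');shot('side','side4.png')
f=lambda n,x,y,w,h,k:cv2.resize(cv2.imread(n)[y:y+h,x:x+w],None,fx=k,fy=k,interpolation=cv2.INTER_CUBIC)
A=f('pics/scene4.png',110,140,130,120,3);B=f('pics/side4.png',320,240,130,120,3)
cv2.imwrite('pics/c4.png',np.hstack([A,B]))
```

```text
8.25 [ 0.52804295 -0.04317203  0.08125938] [-1.79895354e+02 -4.37000533e-02  9.54924685e+01] [ 0.15525047 -0.39203911 -0.06278505] 48.703980445861816
```

View pics/c4.png

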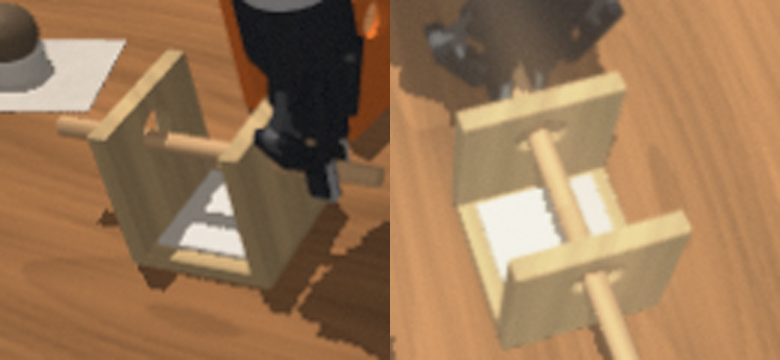

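The rod is through both holes and sticks out on both sides. Now I'll release it and retreat upward.

Emit:
carry_out([
  [[0,0,0,0,0,0],[0,0,0,0,0,0],[0,0,0,0,0,0],[0,0,0,0,0,0],[0,0,0,0,0,0],[0,0,0,0,0,0],[0,0,-10,0,0,0],[0,0,-30,0,0,0],[0,0,-40,0,0,0],[0,0,-40,0,0,0],[0,0,-30,0,0,0],[0,0,0,0,0,0]],
], claw=0.2)

```text
clock: 9.55
tool_pos: [0.5316, -0.0446, 0.2388]
tcp_rot: [179.4, 0.2, 95.5]
force: [0.7, -0.3, -0.1]
width: 0.6
gripper_force: 0.0
```

Run:
```python
from h import *
s=readout.sense();print(s['clock'],s['tool_pos'],s['force'],s['width'])
shot('scene','scene5.png');shot('side','side5.png')
f=lambda n,x,y,w,h,k:cv2.resize(cv2.imread(n)[y:y+h,x:x+w],None,fx=k,fy=k,interpolation=cv2.INTER_CUBIC)
A=f('pics/scene5.png',110,130,240,150,1.66);B=f('pics/side5.png',290,170,160,190,2.5)
h=max(A.shape[0],B.shape[0]);A=cv2.copyMakeBorder(A,0,h-A.shape[0],0,0,0);B=cv2.copyMakeBorder(B,0,h-B.shape[0],0,0,0)
cv2.imwrite('pics/c5.png',np.hstack([A,B]))
```

```text
9.55 [ 0.53162301 -0.04462692  0.2388389 ] [ 0.65823539 -0.2786765  -0.09783835] 0.5996713186379414
```

View pics/c5.png

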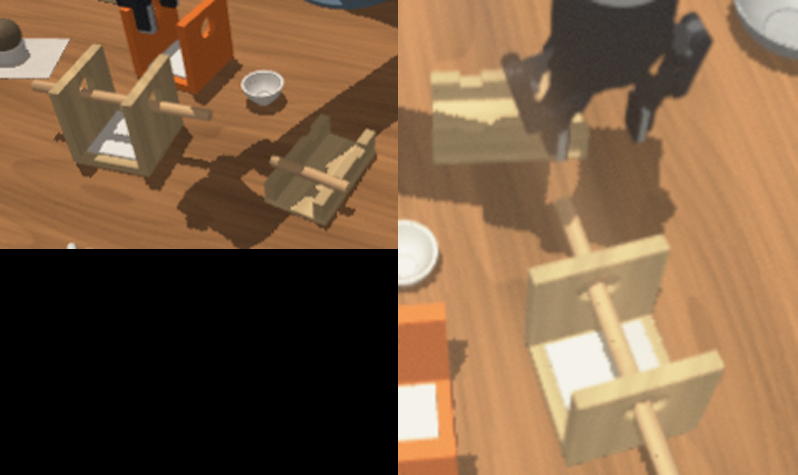

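The rod lies in both holes, with its ends at scene crop (35,86) and (210,115). The short rod is still on the rest, and the gripper is clear. I'll check the centring by casting the ends, then hand in.

Run:
```python
from h import *
from workcell import sign_off
a=shot('scene');p=plane(a,[(110+34/1.66,130+86/1.66),(110+211/1.66,130+115/1.66)],.08)
m=p.mean(0)-[.536,-.135,0];t=m[:2]@[-.087,.996];x=m[:2]@[.996,.087];print(p.round(3),np.linalg.norm(p[1]-p[0]),t,x)
if abs(t)<.03 and abs(x)<.015: print(sign_off())
```

```text
[[ 0.546 -0.262  0.08 ]
 [ 0.522 -0.002  0.08 ]] 0.26080778036258156 0.0030384717539026136 -0.001759173921501565
the job is handed in; nothing more can be done
None
```

The long rod lies through both holes of the plywood stand, about 3 mm off centre along the hole axis by my last measurement. The short rod was not moved from the rest, the gripper is clear of everything, and I handed the job in at about 10 s of the 45 s allowed; the hand-in returned no verdict.

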